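Switch on the wheel spinner under its guard

ROBOT

A 6-joint arm with a two-finger parallel gripper is mounted at the origin on the work surface. World frame = base frame: x ahead of the robot, y to its left, z up, the work surface at z = 0. Lengths are in mm, angles in rad, forces in N, time in s.
With the tool pointing down it reaches from about 350 to 875 mm from the base axis. Payload 4.2 kg.
Tool frame: the origin (TCP) lies on the mounting face of the last link; the fingertips stand 173 mm ahead of it and the grasp point (between the pads) lies 155 mm ahead of it; z points along the fingers, y is the line along which they close (so a half turn about z gives the same grasp; the last joint's range is limited). The gripper opens to 85 mm and grips with 20 to 120 N. Pads are 22 mm wide; open, the fingers measure 114 mm over their backs; the gripper's body (76 mm by 85 mm) begins 54 mm behind the grasp point. The pads swing forward as they close: fully open they stand 13 mm farther back than shut.
Start: joints at [1.603, 0.385, 0.008, 0, -1.194, -0.259], TCP at [140.506, 608.981, 404.712] pointing down, gripper open.
Joint ranges: [-3.14, 3.14], [-1.21, 2.06], [-1.07, 1.41], [-3.16, 2.05], [-2.99, -0.16], [-3.1, 3.1]. Speed limits (rad/s): [2.79, 2.79, 3.14, 3.14, 3.14, 3.14].

INTERFACE

Orientations are given as [roll, pitch, yaw] about the fixed x, y, z axes, in that order (R = Rz(yaw) Ry(pitch) Rx(roll)).
In Python, from workcell import get_obs, capture, finish_job gives the robot as it stands. The module is installed in compiled form; this text tells all that it offers.
- The arm moves only by the shell command python3 -m jog 'ROWS' [OPENING] [FORCE]. ROWS is text: rows parted by semicolons, each of 4 numbers parted by spaces: the shift along the world's x, y, z in cm, then the turn about the world's z in degrees. In form: tx ty tz spin; .... A call has 1 to 8 rows; each row is the pose to reach, as a shift and turn from the pose commanded when the call began; what a row does not reach only later rows make up. A row lasts 1/10 s, in which the tool goes at most 50 mm and 8.59 degrees, less where a joint would pass 70% of its speed; a pose out of reach is approached as far as the arm can. A call with a gripper value outside its range is refused whole. OPENING is the opening, from 0 (shut) to 1 (fully open), set as the call begins (- or left out, the last holds). The fingers move at their own pace and stop on an object; FORCE is the grip in N (left out, the last holds). Time passes only in rows, so rows that repeat a pose let the fingers close. It gives the time, the measured TCP pose, the force, the opening and the grip force at its end, in the units of the state.
- get_obs(): the state, without advancing time (a new reading comes with each control period).
- capture(name): name is "scene" or "top"; returns a dict with "pixels" (384x512x3 uint8, red, green, blue), "camera_matrix" (3x3 intrinsics, pixels), "extrinsics" (4x4, takes a point from world to camera coordinates). Camera axes: x right, y up, looking along -z (the intrinsics and any distortion apply to the point x, -y, -z); pixel columns grow to the right and rows downward; lengths in mm; the calibration is good to about 2 mm. A picture is of the moment at which its call begins. There is no depth.
- finish_job(): hands the job in; it is judged then, once.
The state is a dict: "clock": time; "qpos": joint angles; "dq": joint speeds; "effort": joint torques, N m; "tool_pos": TCP position; "eef_rot": TCP orientation; "force": force on the tool from outside, world axes, zero at the start; "torque": the same for the moment, N m; "finger_gap": finger opening in mm; "grip_force": force on a finger pad.
Only numpy, scipy, OpenCV 4.12 (cv2) and the standard library are available. Lean on these libraries where they do the work, as an engineer would, in place of code of your own. Each camera call takes 0.05 s, during which the arm holds its last target. There are 200 camera calls.

TASK

Switch on the wheel spinner, the wide switch box with the clear skate wheel on its spindle: lift its hinged guard right up until it stands upright, flip the toggle beneath fully over towards the wheel, then lower the guard shut again and let go. Leave the guard of the narrow box, the one without a wheel, shut.

Things in the scene. Friction and masses are not known exactly. Their poses are not given: they have to be found in the camera images.
- spinner: Wheel spinner: fixed grey box 130 (x) x 220 (y) x 60 mm high. Origin: centre of underside; x away from robot, y left, z up (at yaw 0). Left: spindle at (0, 65) mm with clear skate wheel, 53 mm wide, top at z 115. Right: toggle under black hollow guard, 66 wide, top z 103. A tab, 30 wide (y), 10 thick, juts from the guard's front: x -62 to -111, y -55, z 68 when shut; hold it by its sides at x -90.
- guard (a joint): Angle of the spinner's guard, rad: 0 shut, 1.57 upright, 1.9 fully back. It swings up and away from the robot about a hinge line along y through (50, -55, 68) mm in the spinner's frame, 140 mm from the holding point of the tab. Held by its two sides, the tab pivots between the fingers. Stiff hinge: stays where left; about 1 N at the tab moves it.
- toggle (a joint): Angle of the spinner's toggle, rad: 0 off (leans 0.5 from upright to -y, away from the wheel), 1.0 fully on (leans 0.5 to +y, towards the wheel). Steel bat 8 mm thick, 11 mm ball end, 29 mm long; pivot at (-20, -55, 60) mm in the spinner's frame, on the box's top. Swings sideways. Stays where left; about 1.5 N at its end moves it.
- plain_guard (a joint): Angle of the guard of the other, narrow box, rad: 0 shut; leave it shut. That box is 130 x 120 x 60 mm, grey, without spindle or wheel, with the same guard and toggle in its middle. Either box may stand on either side.
Things that resemble listed ones, but are neither listed nor needed, are in the scene too. Leave any yellow look-alike of the part that bears plain_guard alone.

How it is judged (in metres and radians):
On the way, in this order (a step that is already met when the one before it is completed fails the run):
1. the spinner's guard is lifted right up (value of joint guard above 1.3 rad and value of joint toggle below 0.5 rad), for 0.2 s.
2. the toggle is flipped over towards the wheel (value of joint toggle above 0.8 rad), for 0.2 s.
At the end, for the whole second after the job is handed in: The spinner's guard is shut again (within 0.17 rad), its toggle is on (over 0.8 of its 1.0 rad), and the narrow box's guard is shut (within 0.17 rad) (value of joint each of guard, plain_guard below 0.17 rad and value of joint toggle above 0.8 rad); the robot touches nothing.
It fails at once if the narrow box's guard is lifted (value of joint plain_guard above 0.17 rad).
It also fails if it takes over 64 s, if anything falls off the work surface, if the arm or the gripper's body presses on something with over 40 N, if the wrist force passes 120 N, or if a joint passes its speed limit or range.

## Working session

There is one attempt and no reset: what is moved stays moved. The work goes in short steps, Python scripts to look and compute and a shell command to move; the robot and the scene stay as the last step left them, time stands still between calls to the robot, and variables do not carry over. Pictures are saved under pics/ and viewed, at most 10 in all, crops included, and the job is handed in when it is done.

```bash
mkdir -p pics; cat > h.py <<'E'
import numpy as np,cv2
from workcell import get_obs,capture,finish_job
def snap(n,f):
    c=capture(n); cv2.imwrite(f,c["pixels"][:,:,::-1]); np.savez(f+'.npz',K=c["camera_matrix"],E=c["extrinsics"]); return c
def ray(f,u,v,z):
    d=np.load(f+'.npz');K,E=d['K'],d['E'];p=np.linalg.inv(K)@[u,v,1];p=p*[1,-1,-1]
    R,t=E[:3,:3],E[:3,3];o=-R.T@t;w=R.T@p;return o+w*(z-o[2])/w[2]
def proj(f,P):
    d=np.load(f+'.npz');K,E=d['K'],d['E'];c=(E@[*P,1])[:3]*[1,-1,-1];q=K@c;return q[:2]/q[2]
E
python3 - <<'E'
from h import *
for n in("scene","top"): snap(n,f"pics/{n}0.png")
print(get_obs())
E
```

```text
{'clock': 0.1, 'qpos': array([ 1.60260440e+00,  3.85511417e-01,  6.75401099e-03, -4.15669467e-04,
       -1.19400178e+00, -2.58588852e-01]), 'dq': array([-0.00062633, -0.00300259,  0.00321561,  0.00081774, -0.00080029,
        0.00018767]), 'effort': array([ 1.69065825e-04, -3.93318629e+01,  1.88929349e+01,  4.19787392e+00,
       -2.57093969e-03,  4.97988935e-06]), 'tool_pos': array([140.46047019, 608.8323817 , 403.71100384]), 'eef_rot': array([ 3.13959627e+00, -1.28575089e-04, -2.26933967e-01]), 'force': array([-0.79523123,  0.12613619, -0.00256644]), 'torque': array([ 0.01357021,  0.0056153 , -0.03725598]), 'grip_force': 0.0, 'finger_gap': 85.86406948147503}
```

View pics/scene0.png

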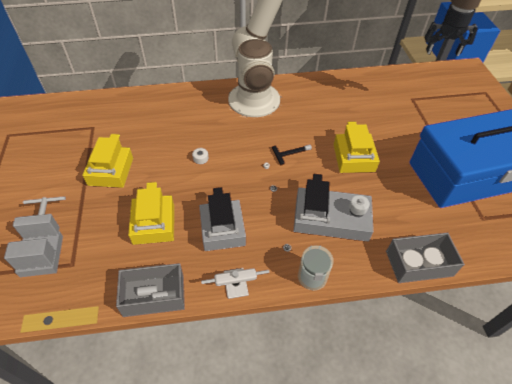

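View pics/top0.png

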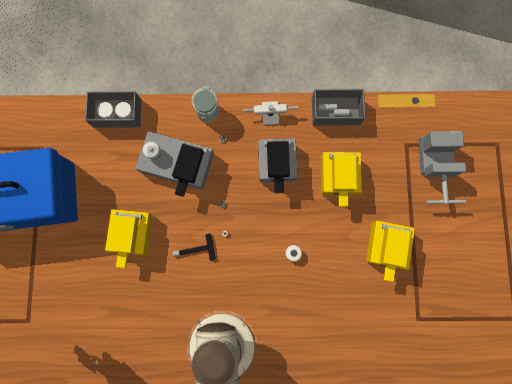

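The scene shows the candidates. The spinner with its wheel is at scene (333,213) and top (175,160). The narrow grey box is at top (278,160). Yellow look-alikes are at top (342,173), (391,245) and (128,232). I choose the grey box with the wheel at top (150,150) and its guard tab at (181,187).

```bash
python3 - <<'E'
from h import *
im=cv2.imread("pics/top0.png"); cr=im[120:205,125:225]
cv2.imwrite("pics/c1.png",cv2.resize(cr,None,fx=7,fy=7,interpolation=cv2.INTER_CUBIC))
hsv=cv2.cvtColor(im,cv2.COLOR_BGR2HSV)
f="pics/top0.png"
m=((hsv[...,1]<70)).astype(np.uint8); 
bl=(hsv[...,2]<45).astype(np.uint8)
for nm,k in(("grey+bl",m|bl),("black",bl)):
    roi=np.zeros_like(k); roi[125:200,130:218]=k[125:200,130:218]
    if nm!="black": roi=cv2.morphologyEx(roi,cv2.MORPH_OPEN,np.ones((5,5)))
    c=max(cv2.findContours(roi,0,2)[0],key=cv2.contourArea)
    r=cv2.minAreaRect(c);b=cv2.boxPoints(r);print(nm,r)
    for p in b: print(p,ray(f,*p,60 if nm!="black" else 85)[:2].round())
E
```

```text
grey+bl ((173.10171508789062, 165.33380126953125), (71.03267669677734, 53.15407180786133), 15.524112701416016)
[131.76791 181.43552] [512. 281.]
[145.99426 130.22061] [679. 242.]
[214.43552 149.23209] [614.  21.]
[200.20917 200.44699] [449.  64.]
black ((185.5, 170.5), (23.400854110717773, 49.963985443115234), 18.434947967529297)
[166.5 190.5] [477. 165.]
[182.29999 143.1    ] [628. 120.]
[204.5 150.5] [603.  50.]
[188.70001 197.9    ] [454.  96.]
```

View pics/c1.png

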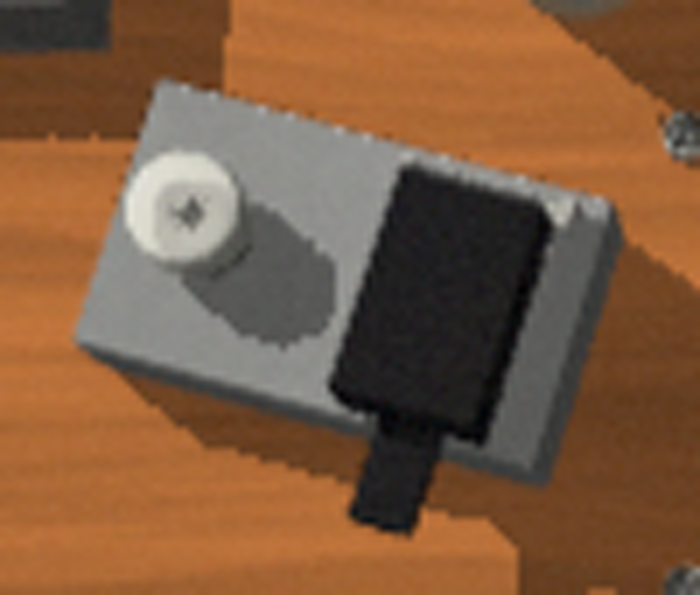

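The crop shows the spinner: wheel hub at crop (185,210), top corners at (163,82), (613,207), (540,478), (80,338), tab end at (381,526). This is the right box: grey, with a wheel and a black guard.

```bash
python3 - <<'E'
from h import *
f="pics/top0.png"
g=lambda u,v,z:ray(f,(u+.5)/7-.5+125,(v+.5)/7-.5+120,z)[:2]
C=np.array([g(163,82,60),g(613,207,60),g(540,478,60),g(80,338,60)]);print(C.round())
print([np.linalg.norm(C[i]-C[i-1]).round() for i in range(4)])
L=np.array([[65,110],[65,-110],[-65,-110],[-65,110]])
H=C-C.mean(0);a=np.angle(np.sum((H[:,0]+1j*H[:,1])*(L[:,0]-1j*L[:,1])));c=C.mean(0)
R=np.array([[np.cos(a),-np.sin(a)],[np.sin(a),np.cos(a)]]);print("yaw",a,np.degrees(a),"c",c)
print("resid",(C-c-L@R.T).round())
for n,l,m in(("wheel",(0,65),g(187,210,115)),("tabend",(-111,-55),g(381,526,70))):print(n,c+R@l,m)
print("guardtop meas",[(R.T@(g(*p,103)-c)).round() for p in((410,165),(550,205),(490,440),(335,385))])
for n,l in(("hold",(-90,-55)),("hinge",(50,-55)),("toggle",(-20,-55))):print(n,c+R@l)
E
```

```text
[[676. 236.]
 [614.  29.]
 [489.  60.]
 [555. 269.]]
[np.float64(125.0), np.float64(216.0), np.float64(129.0), np.float64(220.0)]
yaw -0.2867416693025489 -16.429087461572006 c [583.61357412 148.47635775]
resid [[-2.  0.]
 [-0.  4.]
 [-1. -1.]
 [ 3. -3.]]
wheel [601.99742254 210.82244117] [599.04582904 208.36851576]
tabend [461.590083   127.11593601] [466.27810793 129.02963168]
guardtop meas [array([ 47., -23.]), array([ 46., -87.]), array([-62., -94.]), array([-57., -21.])]
hold [481.7326638  121.17653883]
hinge [616.01653577  81.58055761]
toggle [548.87459979 101.37854822]
```

```bash
python3 -m jog '2.5 -3.6 0 0; 5 -7.2 0 0; 7.5 -10.8 0 -1; 10 -14.4 0 -2; 12.5 -18 0 -3.4; 15 -21.6 0 -3.4; 17.5 -25.2 0 -3.4; 20 -28.8 0 -3.4' 1 40; python3 -m jog '2.5 -3.6 -1 0; 5 -7.2 -2 0; 7.5 -10.8 -3 0; 10 -14.4 -4 0; 12 -17.4 -5 0; 14 -20 -6 0; 14.1 -20 -6 0; 14.1 -20 -6 0'
python3 - <<'E'
from h import *
for n in("scene","top"): snap(n,f"pics/{n}1.png")
o=get_obs();print(o['tool_pos'],o['eef_rot'],o['clock'],o['force'])
a=cv2.imread("pics/top1.png")[110:220,130:260];b=cv2.imread("pics/scene1.png")[120:250,250:400]
b=cv2.resize(b,(390,338));a=cv2.resize(a,(400,338));cv2.imwrite("pics/c2.png",np.hstack([a,b]))
E
```

```text
clock: 0.9
tool_pos: [341.0, 319.2, 404.5]
eef_rot: [3.141, 0.0, -0.286]
force: [0.6, 0.3, 0.5]
finger_gap: 85.2
grip_force: 0.0
clock: 1.7
tool_pos: [481.7, 120.4, 344.1]
eef_rot: [3.141, 0.001, -0.288]
force: [-0.5, 0.3, -0.1]
finger_gap: 85.6
grip_force: 0.0
[481.24728533 121.43625486 344.88491529] [-3.14131828e+00 -9.50426437e-05 -2.85522855e-01] 1.8 [-0.20149364  0.00925997 -0.06546205]
```

View pics/c2.png

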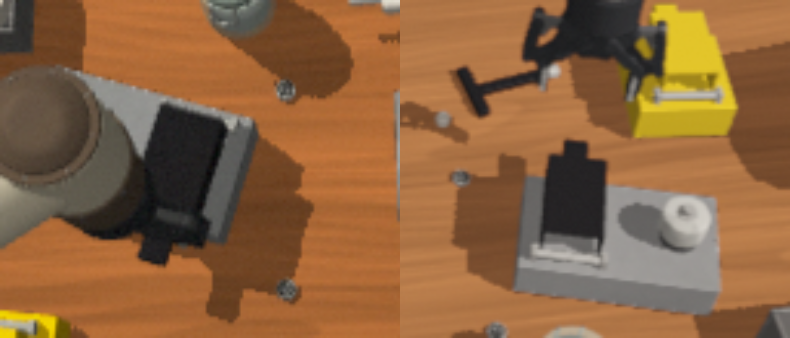

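The crop shows the open gripper above the tab: tab at top crop (155,250) and scene crop (575,150). I check the tab in the second view.

```bash
python3 - <<'E'
from h import *
f="pics/scene0.png"
im=cv2.imread(f);s=im[170:200,290:345]
bl=(im.max(2)<45).astype(np.uint8);
for r in range(174,196,2):
    x=np.where(bl[r,295:345])[0]+295; print(r,x.min() if len(x) else 0,x.max() if len(x) else 0)
for l in((461.6,127.1,73),(481.7,121.2,73),(507,113.6,73)):print(proj(f,l),proj("pics/top0.png",l))
E
```

```text
174 0 0
176 314 320
178 313 320
180 308 320
182 308 327
184 308 328
186 307 327
188 306 327
190 306 327
192 306 327
194 306 327
[316.12893454 173.88616765] [179.40653389 196.03867764]
[315.79414738 179.08527336] [181.44955208 189.63610186]
[315.30635387 185.79004892] [184.06240485 181.62170539]
```

```bash
python3 -m jog '0.4 0.2 -2.5 0; 0.4 0.2 -5 0; 0.4 0.2 -7.5 0; 0.4 0.2 -9.5 0; 0.4 0.2 -11 0; 0.4 0.2 -12 0; 0.4 0.2 -12.2 0; 0.4 0.2 -12.2 0'; python3 -m jog '0 0 0 0; 0 0 0 0; 0 0 0 0; 0 0 0 0; 0 0 0 0; 0 0 0 0; 0 0 0 0; 0 0 0 0' 0 30
```

```text
clock: 2.6
tool_pos: [485.5, 123.6, 223.1]
eef_rot: [-3.141, -0.0, -0.285]
force: [-0.0, 0.3, 0.5]
finger_gap: 85.5
grip_force: 0.0
clock: 3.4
tool_pos: [485.7, 123.3, 222.9]
eef_rot: [-3.141, -0.001, -0.286]
force: [-0.2, 1.7, 0.7]
finger_gap: 29.5
grip_force: 34.2
```

```bash
python3 -m jog '0.07 -0.02 1.4 0; 0.27 -0.08 2.78 0; 0.6 -0.18 4.14 0; 1.06 -0.31 5.45 0; 1.06 -0.31 5.45 0'
```

```text
clock: 3.9
tool_pos: [496.9, 119.8, 278.2]
eef_rot: [-3.14, -0.002, -0.286]
force: [2.0, 2.0, -1.6]
finger_gap: 29.1
grip_force: 35.0
```

```bash
python3 -m jog '0.58 -0.18 1.26 0; 1.28 -0.38 2.45 0; 2.1 -0.62 3.57 0; 3.02 -0.89 4.59 0; 4.02 -1.19 5.52 0; 5.12 -1.51 6.33 0; 6.28 -1.86 7.03 0; 7.5 -2.22 7.6 0'; python3 -m jog '1.27 -0.37 0.44 0; 2.58 -0.76 0.75 0; 3.92 -1.15 0.91 0; 5.26 -1.55 0.94 0; 5.93 -1.75 0.91 0; 5.93 -1.75 0.91 0; 5.93 -1.75 0.91 0; 5.93 -1.75 0.91 0'
python3 - <<'E'
from h import *
for n in("scene","top"): snap(n,f"pics/{n}2.png")
b=cv2.imread("pics/scene2.png")[90:250,240:400];cv2.imwrite("pics/c3.png",cv2.resize(b,(560,560)))
E
```

```text
clock: 4.7
tool_pos: [570.5, 98.6, 350.9]
eef_rot: [-3.141, 0.005, -0.287]
force: [0.1, 6.5, -6.2]
finger_gap: 29.6
grip_force: 39.5
clock: 5.5
tool_pos: [630.0, 81.4, 359.9]
eef_rot: [-3.141, 0.003, -0.287]
force: [1.3, 5.5, -2.6]
finger_gap: 29.4
grip_force: 39.3
```

View pics/c3.png

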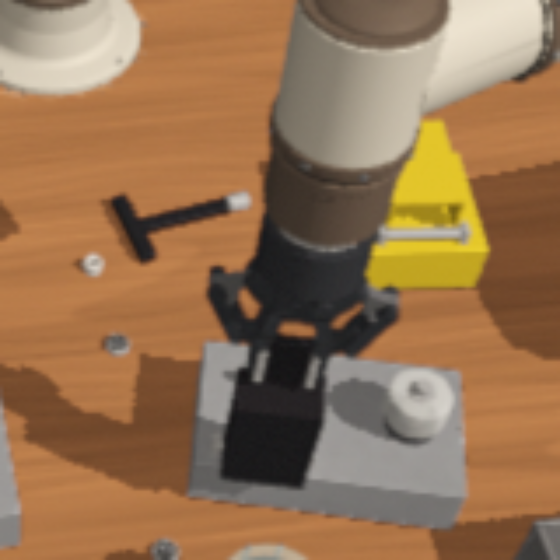

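The picture shows the guard standing upright (crop 280,400), with the fingers still on the tab. Release, rise clear, then move over the box on the toggle's far side with the fingers shut.

```bash
python3 -m jog '0 0 0 0; 0 0 0 0; 0 0 0 0; 0 0 0 0; 0 0 1 0; 0 0 3 0; 0 0 5 0; 0 0 7.5 0' 1; python3 -m jog '-3 -0.7 0 0; -6 -1.4 0 0; -9.4 -2.1 0 0; -9.4 -2.1 0 0; -9.4 -2.1 0 0; -9.4 -2.1 0 0; -9.4 -2.1 0 0; -9.4 -2.1 0 0' 0
python3 -m jog '-4 0 0 0; -8 0 0 0; -12 0 0 0; -16 0 0 0; -20 0 0 0; -20 0 0 0'
python3 - <<'E'
from h import *
for n in("scene","top"): snap(n,f"pics/{n}3.png")
a=cv2.imread("pics/top3.png")[115:205,125:225];b=cv2.imread("pics/scene3.png")[130:250,270:390]
cv2.imwrite("pics/c4.png",np.hstack([cv2.resize(a,(400,360),interpolation=2),cv2.resize(b,(360,360),interpolation=2)]))
E
```

```text
clock: 6.4
tool_pos: [630.2, 80.0, 438.3]
eef_rot: [3.141, 0.001, -0.286]
force: [0.1, -0.2, -0.7]
finger_gap: 85.3
grip_force: 0.0
clock: 7.2
tool_pos: [537.1, 59.4, 437.0]
eef_rot: [3.141, 0.0, -0.286]
force: [0.3, 0.1, 0.1]
finger_gap: -0.7
grip_force: 0.0
clock: 7.8
tool_pos: [333.0, 58.1, 437.4]
eef_rot: [-3.14, 0.0, -0.284]
force: [0.7, 0.3, -0.0]
finger_gap: 0.2
grip_force: 0.0
```

View pics/c4.png

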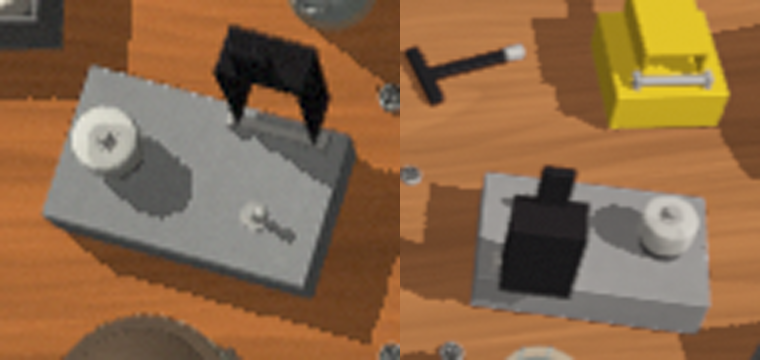

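The guard is upright and clear. The toggle base is at crop (255,215), with its end towards (292,238), away from the wheel. I check it against the expected pivot.

```bash
python3 - <<'E'
from h import *
f="pics/top3.png"
c=np.array([586.6,150.5]);R=np.array([[.959,.283],[-.283,.959]])
for u,v,z in((255,215,62),(268,222,62),(292,238,85)):
    p=ray(f,125+u/4,115+v/4,z)[:2];print(p,R.T@(p-c))
for p in((-20,-55,60),(-20,-69,85)):print((proj(f,[*(c+R@p[:2]),p[2]])-[125,115])*4)
E
```

```text
[550.53601994 101.60509368] [-20.74809839 -57.09632151]
[544.79097519  91.22629802] [-23.32039713 -68.67543422]
[526.67061572  68.73552519] [-34.33293315 -95.37214709]
[253.15994406 213.96712482]
[265.04231189 211.44385067]
```

```bash
python3 -m jog '4 0 0 0; 8 0 0 0; 12 0 0 0; 16 0 0 0; 19.9 0 0 0; 19.9 0 -3 0; 19.9 0 -6 0; 19.9 0 -9 0'; python3 -m jog '0 0 -3 0; 0 0 -6 0; 0 0 -8 0; 0 0 -9 0; 0 0 -9.9 0; 0 0 -9.9 0'; python3 -c "
from h import *
o=get_obs();print(o['tool_pos'],o['force'])"
```

```text
clock: 8.7
tool_pos: [537.3, 58.9, 344.8]
eef_rot: [3.141, 0.001, -0.288]
force: [-0.5, -0.3, 0.6]
finger_gap: -0.0
grip_force: 0.0
clock: 9.3
tool_pos: [535.9, 59.1, 247.2]
eef_rot: [3.14, 0.001, -0.287]
force: [-0.6, -0.5, 0.3]
finger_gap: 0.1
grip_force: 0.0
[535.90470726  59.07608269 247.21606814] [-0.59720907 -0.45755346  0.29040003]
```

```bash
python3 -m jog '0.28 0.96 0 0; 0.57 1.92 0 0; 0.71 2.4 0 0; 0.85 2.88 0 0; 0.85 2.88 0 0'; python3 -m jog '0.09 0.29 0 0; 0.17 0.57 0 0; 0.17 0.57 0 0;  0.17 0.57 0 0'
```

```text
clock: 9.8
tool_pos: [544.6, 89.0, 250.1]
eef_rot: [-3.14, -0.003, -0.285]
force: [0.2, -1.1, 1.5]
finger_gap: -0.3
grip_force: 0.9
clock: 10.2
tool_pos: [545.5, 94.0, 248.0]
eef_rot: [-3.141, 0.0, -0.286]
force: [-1.0, 0.1, -0.3]
finger_gap: -0.0
grip_force: 0.0
```

```bash
python3 -m jog '0.09 0.29 0 0; 0.11 0.38 0 0; 0.11 0.38 0 0; 0.11 0.38 0 0'; python3 -m jog '0.06 0.19 0 0; 0.11 0.38 0 0; 0.11 0.38 0 0; 0.11 0.38 0 0'
```

```text
clock: 10.6
tool_pos: [546.6, 97.5, 248.1]
eef_rot: [3.141, 0.0, -0.286]
force: [-0.0, -0.2, -0.2]
finger_gap: 0.2
grip_force: 0.3
clock: 11.0
tool_pos: [547.5, 100.5, 248.1]
eef_rot: [3.139, 0.001, -0.286]
force: [-0.5, -5.2, 0.4]
finger_gap: 0.3
grip_force: 2.4
```

```bash
python3 -m jog '0.06 0.19 0 0; 0.06 0.19 0 0; 0.06 0.19 0 0'; python3 -m jog '-0.28 -0.96 0 0; -0.57 -1.92 0 0; -0.57 -1.92 3 0; -0.57 -1.92 7 0; -0.57 -1.92 11 0; -0.57 -1.92 15 0; -0.57 -1.92 19 0; -0.57 -1.92 19 0'; python3 -m jog '-4 0 0 0; -8 0 0 0; -12 0 0 0; -16 0 0 0; -20 0 0 0; -20 0 0 0'
python3 - <<'E'
from h import *
for n in("scene","top"): snap(n,f"pics/{n}4.png")
a=cv2.imread("pics/top4.png")[115:205,125:225];b=cv2.imread("pics/scene4.png")[130:250,270:390]
cv2.imwrite("pics/c5.png",np.hstack([cv2.resize(a,(400,360),interpolation=2),cv2.resize(b,(360,360),interpolation=2)]))
E
```

```text
clock: 11.3
tool_pos: [547.8, 101.2, 248.1]
eef_rot: [3.136, 0.003, -0.287]
force: [0.4, -10.2, 1.3]
finger_gap: 0.1
grip_force: 4.6
clock: 12.1
tool_pos: [543.4, 84.0, 445.4]
eef_rot: [-3.133, -0.012, -0.285]
force: [0.6, -0.6, -0.3]
finger_gap: -0.1
grip_force: 0.0
clock: 12.7
tool_pos: [338.8, 82.5, 438.2]
eef_rot: [-3.139, 0.0, -0.284]
force: [0.6, -0.5, 0.9]
finger_gap: -0.1
grip_force: 0.0
```

View pics/c5.png

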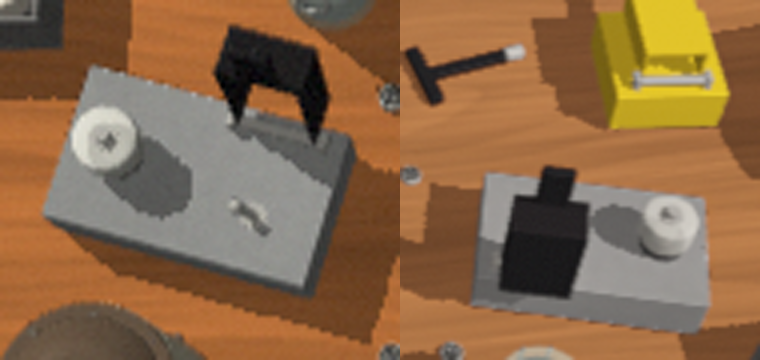

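The toggle's ball is now at crop (238,207), leaning towards the wheel, and the guard is still upright. Now back over the tab with the gripper open.

```bash
python3 -m jog '4.5 0 0 0; 9 0 0 0; 13.5 0 0 0; 18 0 0 0; 22.5 0 0 0; 26 0 0 0; 28.8 -0.35 0 0; 28.8 -0.35 0 0' 1; python3 -c "
from h import *
for i in range(4): snap('top','pics/t5.png')
o=get_obs();print(o['tool_pos'],o['force'])"
```

```text
clock: 13.6
tool_pos: [634.9, 79.7, 434.8]
eef_rot: [3.14, 0.002, -0.289]
force: [-1.5, 0.3, -0.3]
finger_gap: 85.1
grip_force: 0.0
[630.62765625  80.26052198 437.81122065] [0.31394172 0.32822463 0.57877017]
```

Descend 75 mm and grip.

```bash
python3 -m jog '0 0 -2.5 0; 0 0 -5 0; 0 0 -6.5 0; 0 0 -7.5 0; 0 0 -7.5 0; 0 0 -7.5 0'; python3 -m jog '0 0 0 0; 0 0 0 0; 0 0 0 0; 0 0 0 0; 0 0 0 0; 0 0 0 0; 0 0 0 0; 0 0 0 0' 0 30
```

```text
clock: 14.4
tool_pos: [630.7, 80.6, 364.5]
eef_rot: [-3.141, -0.002, -0.286]
force: [1.0, -0.5, -0.1]
finger_gap: 85.3
grip_force: 0.0
clock: 15.2
tool_pos: [631.0, 81.0, 363.9]
eef_rot: [-3.14, -0.002, -0.286]
force: [1.3, 5.2, 2.5]
finger_gap: 29.7
grip_force: 33.3
```

```bash
python3 -m jog '-0.67 0.2 0.03 0; -2.01 0.6 0 0; -3.35 0.99 -0.16 0; -4.66 1.38 -0.47 0; -5.93 1.75 -0.91 0; -7.15 2.11 -1.48 0; -8.31 2.46 -2.18 0; -9.41 2.78 -2.99 0'; python3 -m jog '-1 0.3 -0.93 0; -1.92 0.57 -1.95 0; -2.74 0.81 -3.07 0; -3.44 1.01 -4.26 0; -4.02 1.19 -5.52 0; -4.48 1.32 -6.83 0; -4.81 1.42 -8.19 0; -5.01 1.48 -9.57 0'; python3 -m jog '-0.05 0.02 -0.7 0; -0.07 0.02 -1.4 0; -0.07 0.02 -1.5 0; -0.07 0.02 -1.5 0; -0.07 0.02 -1.5 0'
```

```text
clock: 16.0
tool_pos: [536.9, 108.3, 335.5]
eef_rot: [-3.14, -0.005, -0.285]
force: [-0.5, 2.2, 6.4]
finger_gap: 29.6
grip_force: 31.3
clock: 16.8
tool_pos: [486.1, 123.2, 237.6]
eef_rot: [-3.141, -0.0, -0.285]
force: [-1.2, 3.8, 1.1]
finger_gap: 29.4
grip_force: 29.4
clock: 17.3
tool_pos: [485.6, 123.4, 222.4]
eef_rot: [3.141, 0.001, -0.286]
force: [-2.7, 4.8, 0.5]
finger_gap: 29.3
grip_force: 29.6
```

Release, rise and retreat, then look.

```bash
python3 -m jog '0 0 0 0; 0 0 0 0; 0 0 0 0; 0 0 0 0; 0 0 1 0; 0 0 4 0; 0 0 8 0; 0 0 12 0' 1; python3 -m jog '-2 0 4 0; -4 0 6 0; -6 0 8 0; -8 0 10 0; -10 0 12 0; -10 0 12 0; -10 0 12 0'
python3 - <<'E'
from h import *
for n in("scene","top"): snap(n,f"pics/{n}6.png")
a=cv2.imread("pics/top6.png")[115:205,125:305];b=cv2.imread("pics/scene6.png")[150:250,190:390]
cv2.imwrite("pics/c6.png",np.vstack([cv2.resize(a,(540,270),interpolation=2),cv2.resize(b,(540,270),interpolation=2)]))
E
```

```text
clock: 18.1
tool_pos: [485.5, 123.0, 344.6]
eef_rot: [3.141, 0.0, -0.286]
force: [0.6, 0.5, 0.4]
finger_gap: 85.3
grip_force: 0.0
clock: 18.8
tool_pos: [385.3, 123.0, 463.5]
eef_rot: [-3.14, -0.001, -0.286]
force: [0.3, -0.8, 0.9]
finger_gap: 85.7
grip_force: 0.0
```

View pics/c6.png

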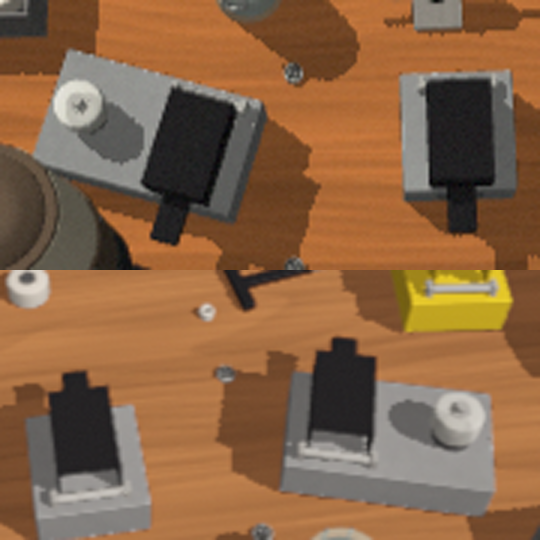

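Both guards are shut, the spinner's at crop (190,145) and the narrow box's at (460,130), and the robot is clear.

```bash
python3 -c "
from workcell import finish_job
print(finish_job())"
```

```text
the job is handed in; nothing more can be done
None
```

The job is handed in: the spinner's guard was lifted upright, its toggle flipped towards the wheel, and the guard lowered shut and released at about 19 s, with the narrow box's guard left shut; `finish_job()` returned no verdict.

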